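# Slide the blanking disc into the drill plate's pocket

### The job

Take the aluminium disc with the knob out of the wooden rack and lean it on the slanted wooden rest, knob outwards, and let go of it there. Then take it by its knob, lay it flat on the clear end of the steel plate and slide it along the plate until it drops fully home into the round pocket, flush and knob up; slide it in, do not lower it in from above. Leave the plain disc standing in the rack, and let go at the end.

Things in the scene. Friction and masses are not known exactly. Their poses are not given: they have to be found in the camera images.
- disc: Disc with knob: aluminium, 90 mm diameter, 8 mm thick, about 0.24 kg; plain cylindrical steel knob, 24 mm diameter, 36 mm tall, on the centre of one face. Origin: centre of the other face (underside); z axis along the knob (knob top at z = 44 mm). At the start it stands on edge in a rack slot, z axis about level towards the rack's front, top edge 102 mm above the bench.
- plain_disc: A second aluminium disc, 90 mm by 8 mm, without knob, standing in the other slot of the rack. Origin: centre of one flat face, z axis its thickness direction. Stays in the rack.
- rack: Fixed wooden rack, 170 by 110 mm, 37 mm high. Origin: centre of its underside, z up; front is -x. Two slots, 10 mm wide and 25 mm deep, run along its y axis at x = -40 and +40 mm; their floors are 12 mm above the bench, and end stops keep the discs from rolling.
- rest: Fixed slanted wooden rest. Origin: centre of the underside of its foot (130 mm along x, 100 by 12 mm), z up. Its board faces its -x side and up, 40 degrees from level: outward normal (-0.643, 0, 0.766), uphill (0.766, 0, 0.643) in its frame. Board 90 mm wide, 12 mm thick, from 54 mm downhill to 12 mm uphill of rest_seat, so the upper 33 mm of a disc overhang freely.
- rest_seat (a point): Point on the rest's board, 70 mm above the bench, where the disc's origin lies when it leans there, its edge against two steel pegs. The pegs (10 mm diameter, 14 mm high) stand square on the board, 41 mm downhill of this point and 28 mm to either side. Same axes as rest.
- plate: Fixed dark steel drill plate, 230 mm (x) by 150 mm (y) by 20 mm thick. Origin: centre of its underside, z up. Its flat top lies 20 mm above the bench, with a round pocket 94 mm in diameter and 8 mm deep centred at x = +50 mm, y = 0; the -x end is clear.
- pocket_floor (a point): Centre of the floor of the plate's round pocket, 12 mm above the bench (8 mm below the plate's top); the disc's origin lies here when it is home. Same axes as plate.
- clear_end (a point): Point on the plate's top in the middle of its clear end, 105 mm from the pocket's centre towards -x of the plate. Same axes as plate.
Mind the look-alikes: they are no part of the job. What is shaped like the disc but purple or red is not meant.

How it is judged:
By the outcome, as a careful person would: the job done as asked, in the order asked, and still so for the second after the job is handed in, with the robot touching nothing.
It also fails if it takes over 61 s, if anything falls off the work surface, if the arm or the gripper's body presses on something with over 40 N, if the wrist force passes 120 N, or if a joint passes its speed limit or range.

### The arm

A 6-joint arm with a two-finger parallel gripper is mounted at the origin on the work surface. World frame = base frame: x ahead of the robot, y to its left, z up, the work surface at z = 0. Lengths are in m, angles in rad, forces in N, time in s.
With the tool pointing down it reaches from about 0.35 to 0.775 m from the base axis. Payload 7.3 kg.
Tool frame: the origin (TCP) lies at the centre of the arm's flange, where the gripper is bolted on; the fingertips stand 178 mm ahead of it and the grasp point (between the pads) lies 159 mm ahead of it (tip_extent is the distance from the TCP to the fingertips, in m); z points along the fingers, y is the line along which they close (so a half turn about z gives the same grasp; the last joint's range is limited). The gripper opens to 92 mm and grips with 3 to 60 N. Pads are 19 mm wide; open, the fingers measure 130 mm over their backs; the gripper's body (75 mm by 190 mm) begins 47 mm behind the grasp point.
Start: joints at [-1.273, 0.342, 1.524, -0, 1.275, -0.146], TCP at [0.225, -0.474, 0.405] pointing down, gripper open.
Joint ranges: [-2.53, 2.53], [-0.77, 2.02], [0.04, 2.7], [-1, 4.14], [0.28, 2.66], [-3.11, 3.11]. Speed limits (rad/s): [2.57, 2.57, 3.14, 3.14, 3.14, 3.14].

### API

Orientations are given as [roll, pitch, yaw] about the fixed x, y, z axes, in that order (R = Rz(yaw) Ry(pitch) Rx(roll)).
In Python, from cell import * gives the robot as it stands.
- The arm moves only by the tool arm_command, never from a script. Its arguments are lists of equal length, an entry for each row: "xyz": the shift along the world's x, y, z in mm, a list of three; "spin": the turn about the world's z in degrees. In form: {"xyz": [[tx, ty, tz], ...], "spin": [spin, ...]}. A call has 1 to 20 rows; each row shifts and turns the commanded pose from where the row before left it; what a row does not reach is not made up. A row lasts 1/10 s, in which the tool goes at most 50 mm and 8.59 degrees, less where a joint would pass 70% of its speed; a pose out of reach is approached as far as the arm can. A call with a gripper value outside its range is refused whole. "jaw" is the opening, from -1 (shut) to 1 (fully open), set as the call begins (left out, the last holds). The fingers move at their own pace and stop on an object; "squeeze" is the grip in N (left out, the last holds). Time passes only in rows, so rows that do not move let the fingers close. It gives the time, the measured TCP pose, the force, the opening and the grip force at its end, in the units of the state.
- observe(): the state, without advancing time (a new reading comes with each control period).
- read_camera(name): name is "scene" or "top" or "wrist"; returns a dict with "img" (384x512x3 uint8, red, green, blue), "depth" (384x512 float32, m along the optical axis (not along the pixel's ray), 0 where there is no reading), "fx", "fy", "cx", "cy" (pixels), "world_from_camera" (4x4, takes a point from camera to world coordinates). Camera axes: x right, y up, looking along -z (the intrinsics and any distortion apply to the point x, -y, -z); pixel columns grow to the right and rows downward; lengths in m; the calibration is good to about 2 mm. The wrist camera is an equidistant fisheye: a pixel r from the principal point sees the ray r / f radians off the axis. A picture is of the moment at which its call begins.
- hand_in(): hands the job in; it is judged then, once.
The state is a dict: "time": time; "qpos": joint angles; "qvel": joint speeds; "joint_efforts": joint torques, N m; "tool_pos": TCP position; "tool_rot": TCP orientation; "contact_force": force on the tool from outside, world axes, zero at the start; "torque": the same for the moment, N m; "opening": finger opening in m; "grip_force": force on a finger pad.
Only numpy, scipy, OpenCV 4.12 (cv2) and the standard library are available. Lean on these libraries where they do the work, as an engineer would, in place of code of your own. Each camera call takes 0.05 s, during which the arm holds its last target. There are 200 camera calls.

## Working session

There is one attempt and no reset: what is moved stays moved. The work goes in short steps, Python scripts to look and compute and a tool call to move; the robot and the scene stay as the last step left them, time stands still between calls to the robot, and variables do not carry over. Pictures are saved under pics/ and viewed, at most 13 in all, crops included, and the job is handed in when it is done.

Besides the shell and the picture viewer there is one more tool, called after ">>>" as name([rows], argument=value, ...), one row to a line, values as JSON. arm_command: Moves the arm, as the interface text tells. Its arguments: {"type":"object","properties":{"xyz":{"type":"array","items":{"type":"array","items":{"type":"number"}}},"spin":{"type":"array","items":{"type":"number"}},"jaw":{"type":"number"},"squeeze":{"type":"number"}},"required":["xyz","spin"]}

```bash
ls; mkdir -p pics
cat > h.py <<'E'
from cell import *
import numpy as np, cv2
def pts(c):
    d=c["depth"];v,u=np.mgrid[:d.shape[0],:d.shape[1]]
    p=np.stack([(u-c["cx"])/c["fx"]*d,-(v-c["cy"])/c["fy"]*d,-d],-1)
    T=np.array(c["world_from_camera"]);return p@T[:3,:3].T+T[:3,3]
def save(n,im,s=1.5): cv2.imwrite("pics/"+n,cv2.resize(im[...,::-1],None,fx=s,fy=s,interpolation=cv2.INTER_CUBIC))
E
python3 - <<'E'
from h import *
import pickle
a=read_camera("top");b=read_camera("scene")
pickle.dump((a,b),open("c.pkl","wb"))
save("top.png",a["img"]);save("scene.png",b["img"])
for c in(a,b):print(c["fx"],c["cx"],c["cy"],np.round(c["world_from_camera"],3).tolist(),(c["depth"]>0).mean())
print(observe())
E
```

```text
pics
481.2892537095843 255.57841739591564 199.12741484330525 [[0.069, 0.973, -0.22, 0.112], [-0.998, 0.067, -0.018, 0.013], [-0.003, 0.221, 0.975, 1.366], [0.0, 0.0, 0.0, 1.0]] 0.9958292643229166
347.1117038041918 247.86868744546902 195.9093889557056 [[-0.32, -0.545, 0.775, 1.169], [0.947, -0.2, 0.251, 0.298], [0.018, 0.814, 0.58, 0.653], [0.0, 0.0, 0.0, 1.0]] 0.995819091796875
{'time': 0.1, 'qpos': array([-1.27299308e+00,  3.42678540e-01,  1.52485716e+00, -1.18584045e-05,
        1.27535090e+00, -1.45974901e-01]), 'qvel': array([-7.41464665e-04, -1.42588993e-03, -3.24062776e-03, -5.46908678e-04,
       -3.61902428e-04, -6.91206145e-05]), 'joint_efforts': array([ 9.45104439e-04, -4.32006311e+01, -2.44694388e+01,  7.18234177e-02,
        5.26105484e-02, -5.85272596e-05]), 'tool_pos': array([ 0.22541504, -0.47404475,  0.40412351]), 'tool_rot': array([-3.14031082e+00, -1.76994088e-04,  4.43781495e-01]), 'contact_force': array([-0.86999575, -0.48731133, -0.12076382]), 'torque': array([-0.03624787, -0.07285602,  0.03044996]), 'grip_force': 0.0, 'opening': 0.0920884104630989}
```

View pics/top.png

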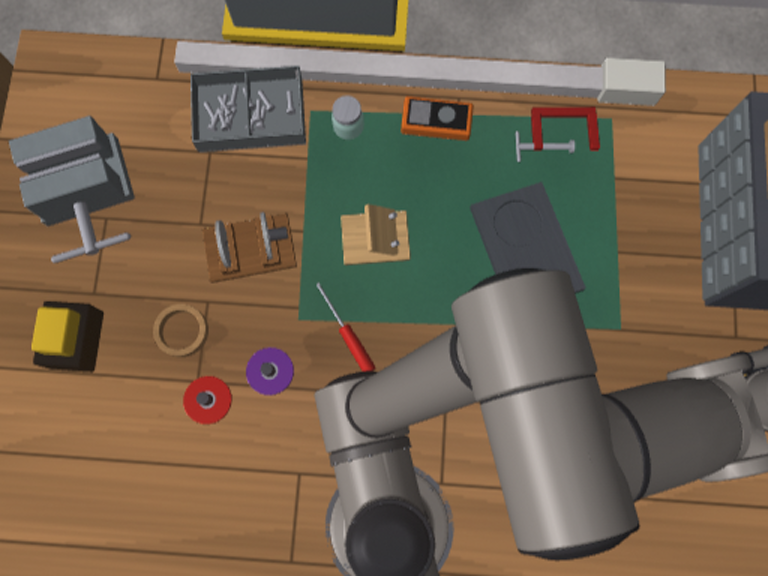

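View pics/scene.png

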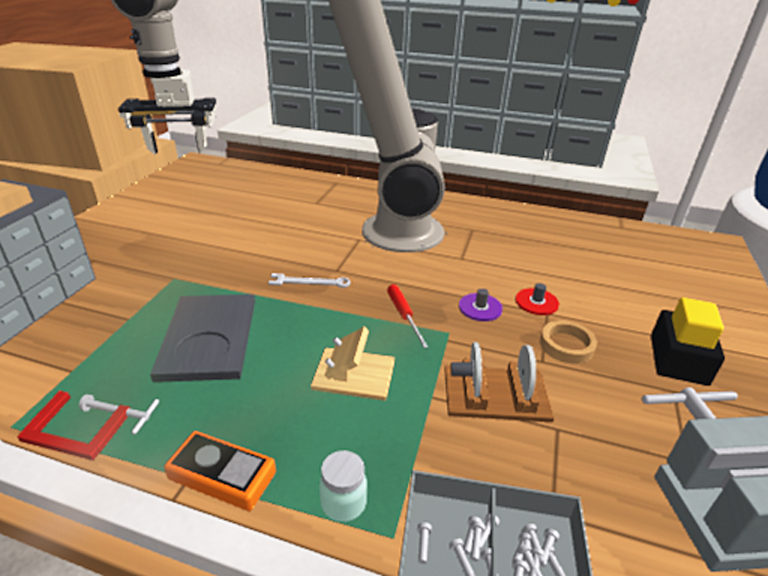

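The top view (1.5x) shows the rack at (250,247): the knobbed disc is in its right slot, knob at (278,235), and the plain disc is at (223,247). The rest is at (375,235) with its pegs on the right. The plate is at (525,240) with its pocket at (520,222).

The look-alikes are the purple disc (270,371), the red disc (207,400) and the plain disc (223,247). I choose the grey one with the knob at (272,235).

```bash
cat > m.py <<'E'
from h import *
import pickle
a,b=pickle.load(open("c.pkl","rb"))
hsv=lambda c:cv2.cvtColor(c["img"],cv2.COLOR_RGB2HSV).astype(int)
def rect(p):
    (c,s,an)=cv2.minAreaRect((p[:,:2]*1000).astype(np.float32)); return np.round(c,1),np.round(s,1),round(an,2)
for n,c in(("top",a),("scene",b)):
    P=pts(c);H=hsv(c);z=P[...,2]
    R=lambda x0,x1,y0,y1:(P[...,0]>x0)&(P[...,0]<x1)&(P[...,1]>y0)&(P[...,1]<y1)
    print(n)
    if n=="top":
        u,v=np.meshgrid(range(512),range(384))
        for k,(uu,vv) in dict(rack=(167,165),rest=(250,157),plate=(350,160)).items(): print(k,P[vv,uu].round(3))
    rk=R(.35,.62,.15,.45)
    m=rk&(abs(z-.037)<.005)&(H[...,1]>60); print("racktop",m.sum(),rect(P[m]))
    g=rk&(z>.045)&(H[...,1]<60); n_,L,S,C=cv2.connectedComponentsWithStats(g.astype(np.uint8))
    for i in range(1,n_):
        if S[i,4]>25:
            q=P[L==i]; print(" grey",S[i],q.min(0).round(3),q.max(0).round(3),rect(q))
    rs=R(.35,.62,-.1,.15)
    m=rs&(abs(z-.012)<.004)&(H[...,0]<30)&(H[...,1]>60);print("restfoot",m.sum(),rect(P[m]))
    m=rs&(z>.02)&(H[...,1]>60)&(H[...,0]<30)
    q=P[m];print("board",m.sum(),rect(q),q[:,2].max())
    pl=R(.3,.66,-.4,-.1)&(H[...,1]<110)&(H[...,2]<110)
    m=pl&(abs(z-.02)<.004);print("plate",m.sum(),rect(P[m]))
    m=pl&(abs(z-.012)<.003);print("pocket",m.sum(),rect(P[m]),cv2.minEnclosingCircle((P[m][:,:2]*1000).astype(np.float32)))
E
python3 m.py
python3 - <<'E'
import sys;sys.path.insert(0,'.')
import pickle,cv2,numpy as np
a,b=pickle.load(open("c.pkl","rb"))
f=lambda c,x,y,w,h:cv2.resize(c["img"][y:y+h,x:x+w,::-1],(390,300),interpolation=cv2.INTER_CUBIC)
cv2.imwrite("pics/crop.png",np.hstack([f(a,130,130,78,60),f(b,285,220,91,70)]))
E
```

```text
top
rack [0.502 0.304 0.014]
rest [0.525 0.061 0.073]
plate [ 0.555 -0.23   0.012]
racktop 384 (array([465.9, 355.2]), array([121.3, 254.3]), 35.86)
 grey [174 142  18  31 196] [0.472 0.228 0.048] [0.552 0.278 0.106] (array([515.5, 249.1]), array([82.2, 41.1]), 12.75)
 grey [144 147   9  31 166] [0.45  0.333 0.045] [0.535 0.359 0.107] (array([491.7, 346.8]), array([87.4,  8.4]), 15.1)
restfoot 708 (array([471.1,  49.4]), array([241. , 228.4]), 8.26)
board 626 (array([470.5,  63.1]), array([234.8, 120.4]), 3.98) 0.08516861757713579
plate 1825 (array([ 540.7, -232.3]), array([231.9, 152.2]), 23.02)
pocket 576 (array([ 533.5, -249.2]), array([245.8, 289.5]), 0.93) ((531.7489013671875, -248.17884826660156), 187.92919921875)
scene
racktop 384 (array([505.2, 308. ]), array([ 95.1, 114. ]), 15.48)
 grey [301 228  20  34 292] [0.486 0.23  0.046] [0.559 0.282 0.104] (array([527.7, 251.1]), array([76.7, 40.4]), 18.57)
 grey [346 230  11  35 280] [0.461 0.333 0.045] [0.54  0.361 0.103] (array([499.7, 347.4]), array([81.8,  8.6]), 16.11)
restfoot 981 (array([475.8,  59.8]), array([242.6, 134.8]), 3.21)
board 548 (array([469.6,  62.1]), array([ 73. , 249.6]), 82.83) 0.07971347203957291
plate 2153 (array([ 541.8, -232.3]), array([232.5, 148.3]), 22.91)
pocket 654 (array([ 548.7, -215.3]), array([207.5, 122.4]), 22.79) ((545.2150268554688, -207.19125366210938), 115.87242126464844)
```

View pics/crop.png

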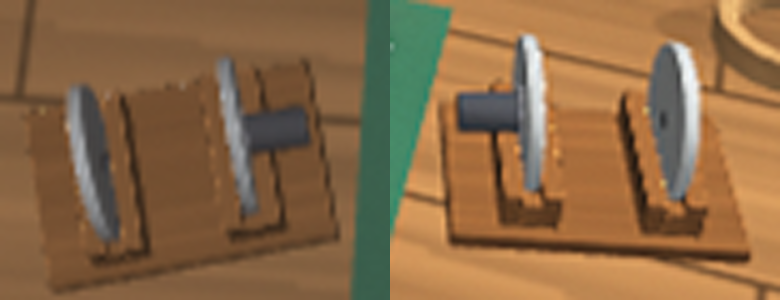

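The crop confirms the choice: the grey disc's knob points right, towards the rest (-y), and the plain disc is at left. Next I refine the poses.

```bash
cat > m2.py <<'E'
from m import *
print("=====")
def big(m,n=1):
    k,L,S,_=cv2.connectedComponentsWithStats(m.astype(np.uint8)); return L==1+np.argmax(S[1:,4])
for n,c in(("top",a),("scene",b)):
    P=pts(c);H=hsv(c);z=P[...,2];print(n)
    R=lambda x0,x1,y0,y1:(P[...,0]>x0)&(P[...,0]<x1)&(P[...,1]>y0)&(P[...,1]<y1)
    # rack outline (z>8mm)
    m=big(R(.40,.62,.2,.42)&(z>.006));print("rack all",rect(P[m&(z<.043)]))
    # knob
    m=R(.45,.60,.20,.275)&(z>.05)&(H[...,2]<130)&(H[...,1]<90); q=P[m]; print("knob",m.sum(),rect(q),np.percentile(q[:,2],[5,50,99]).round(4))
    m=R(.45,.60,.20,.30)&(z>.075); q=P[m]; print("disc top",rect(q),q[:,2].max(),q.mean(0).round(4))
    # rest
    m=big(R(.43,.62,-.02,.15)&(z>.007)&(H[...,0]<30)&(H[...,1]>50));print("rest all",m.sum(),rect(P[m]))
    f=m&(abs(z-.012)<.003); print(" foot",rect(P[f]))
    # board face: plane fit
    q=P[m&(z>.03)]
    print(" board bbox",rect(q),q.min(0).round(3),q.max(0).round(3))
    best=None;rng=np.random.default_rng(0)
    for _ in range(500):
        t=q[rng.choice(len(q),3,False)];w=np.cross(t[1]-t[0],t[2]-t[0]);w/=np.linalg.norm(w)+1e-12
        i=abs((q-t[0])@w)<.0015
        if abs(w[2]-0)>.5 and abs(abs(w[2])-.766)<.1 and (best is None or i.sum()>best.sum()):best=i
    if best is not None:
        t=q[best];cc=t.mean(0);w=np.linalg.svd(t-cc)[2][2];w*=np.sign(w[2]);print(" plane",best.sum(),cc.round(4),w.round(3),np.degrees(np.arctan2(w[1],w[0])),rect(t))
    # pocket
    m=big(R(.50,.66,-.32,-.15)&(abs(z-.012)<.003)&(H[...,1]<110)&(H[...,2]<110))
    q=P[m];print("pocket",m.sum(),rect(q),q.mean(0).round(4),cv2.fitEllipse((q[cv2.convexHull((q[:,:2]*1000).astype(np.float32),returnPoints=False)[:,0]][:,:2]*1000).astype(np.float32)))
E
python3 m2.py | sed -n '/=====/,$p'
```

```text
=====
top
rack all (array([507.7, 311.2]), array([124.2, 182.2]), 13.2)
knob 145 (array([514.8, 247.8]), array([81.7, 39.8]), 10.17) [0.0595 0.0676 0.1011]
disc top (array([513.1, 265.8]), array([80. ,  8.8]), 14.82) 0.1060681405757744 [0.5086 0.2643 0.0935]
rest all 1450 (array([541. ,  64.2]), array([101.2, 128.9]), 8.28)
 foot (array([540.5,  64.1]), array([100.4, 128.9]), 8.38)
 board bbox (array([542.6,  51.7]), array([93.3, 60.3]), 6.29) [0.495 0.017 0.03 ] [0.59  0.086 0.085]
 plane 282 [0.5437 0.0505 0.0592] [ 0.12  -0.631  0.766] -79.22324472264796 (array([543.2,  49.1]), array([90.8, 52.1]), 8.77)
pocket 483 (array([ 589.2, -214. ]), array([90.4, 89.4]), 4.24) [ 0.5883 -0.2148  0.0123] ((588.5919189453125, -213.7222442626953), (90.94774627685547, 93.53724670410156), 74.67223358154297)
scene
rack all (array([505.2, 307.6]), array([111.9, 170.1]), 14.61)
knob 187 (array([525.5, 247.8]), array([76.2, 35.4]), 15.41) [0.0537 0.0652 0.0986]
disc top (array([518.1, 265.4]), array([79.9,  8.3]), 16.2) 0.10350890135008062 [0.5286 0.2675 0.0909]
rest all 1525 (array([542.5,  63.3]), array([103. , 128.8]), 8.36)
 foot (array([542.5,  63.3]), array([103. , 128.8]), 8.36)
 board bbox (array([543.7,  50.1]), array([94.6, 59.2]), 7.54) [0.494 0.018 0.03 ] [0.592 0.085 0.08 ]
 plane 329 [0.5482 0.0503 0.0596] [ 0.094 -0.636  0.766] -81.6124578201343 (array([546.3,  47.8]), array([87.8, 52.5]), 7.45)
pocket 550 (array([ 583.3, -217.6]), array([87.5, 87.9]), 86.49) [ 0.5839 -0.2183  0.0128] ((582.8680419921875, -218.20960998535156), (86.96495819091797, 90.82950592041016), 48.19720458984375)
```

>>> arm_command([
  [17.6,41.8,0],
  [17.6,41.8,0],
  [17.6,41.8,0],
  [17.6,41.8,0],
  [17.6,41.8,0],
  [17.6,41.8,0],
  [17.6,41.8,0],
  [17.6,41.8,0],
  [17.6,41.8,0],
  [17.6,41.8,0],
  [17.6,41.8,0],
  [17.6,41.8,0],
  [17.6,41.8,0],
  [17.6,41.8,0],
  [17.6,41.8,0],
  [17.6,41.8,0],
  [17.6,41.8,0],
  [0,0,-40],
  [0,0,-40],
  [0,0,0],
], spin=[4.7,4.7,4.7,4.7,4.7,4.7,4.7,4.7,4.7,4.7,4.7,4.7,4.7,4.7,4.7,4.7,4.7,0,0,0], jaw=1)

```text
time: 2.1
tool_pos: [0.523, 0.2364, 0.3191]
tool_rot: [-3.13, 0.0, 1.839]
contact_force: [-0.3, -0.7, -1.0]
opening: 0.0919
grip_force: 0.0
```

Run:
```python
from h import *
c=read_camera("wrist");cv2.imwrite("pics/w1.png",c["img"][...,::-1]);s=observe()
print(s["time"],s["tool_pos"],np.degrees(s["tool_rot"]),s["qpos"],c["fx"],c["cx"],c["cy"],np.round(c["world_from_camera"],3).tolist())
```

```text
2.15 [0.52398707 0.23640172 0.32250104] [-1.79627839e+02  1.10998027e-02  1.05343200e+02] [ 2.90529505e-01  5.08103236e-01  1.49903436e+00 -5.05820984e-05
  1.14095321e+00  2.27620064e-02] 297.3186396354542 256.5471485894488 187.50220201592708 [[0.964, -0.258, -0.062, 0.503], [0.265, 0.927, 0.267, 0.308], [-0.011, -0.273, 0.962, 0.299], [0.0, 0.0, 0.0, 1.0]]
```

View pics/w1.png

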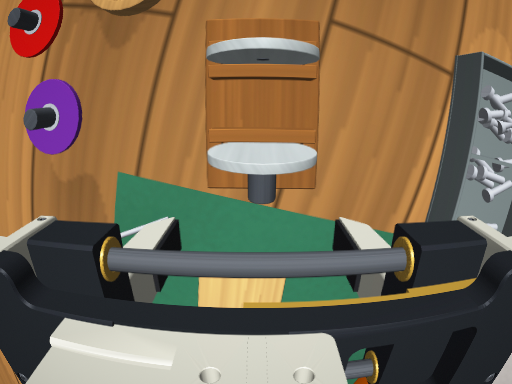

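The wrist view shows the knob at (262,188), between the finger gaps, and the disc's top edge level at rows 158-160. I cast the rays from these.

```bash
cat >> h.py <<'E'
def wray(c,u,v,z):
    x,y=(u-c["cx"])/c["fx"],(v-c["cy"])/c["fy"];r=np.hypot(x,y)+1e-12
    d=np.array([x/r*np.sin(r),-y/r*np.sin(r),-np.cos(r)]);T=np.array(c["world_from_camera"]);d=T[:3,:3]@d
    return T[:3,3]+d*(z-T[2,3])/d[2]
E
python3 - <<'E'
from h import *
c=read_camera("wrist");H=cv2.cvtColor(c["img"],cv2.COLOR_RGB2HSV)
for y in(178,186,194,200):
    row=c["img"][y,225:300].astype(int); m=(row.max(1)<110)&(H[y,225:300,1]<90); x=np.where(m)[0]+225
    if len(x): print(y,x.min(),x.max(),(1e3*wray(c,(x.min()+x.max())/2,y,.057)).round(1))
print("knob end",(1e3*wray(c,262,204,.057)).round(1))
print("disc ends",[(1e3*wray(c,u,v,.057)).round(1) for u,v in((208,160),(317,158))])
print("rack corners",[(1e3*wray(c,u,v,.037)).round(1) for u,v in((206,21),(319,21),(209,187),(316,187))])
E
```

```text
178 245 272 [520.8 248.9  57. ]
186 245 272 [522.7 242.1  57. ]
194 245 272 [524.6 235.2  57. ]
200 248 268 [525.7 229.8  57. ]
knob end [530.  227.2  57. ]
disc ends [array([475.5, 252.8,  57. ]), array([563.9, 279. ,  57. ])]
rack corners [array([438.8, 371.4,  37. ]), array([535.7, 398.6,  37. ]), array([479.9, 223.5,  37. ]), array([576.4, 250.1,  37. ])]
```

>>> arm_command([
  [0,0,-34],
  [0,0,-34],
  [0,0,-22],
  [0,0,-12],
  [0,0,0],
  [0,0,0],
  [0,0,0],
], spin=[0,0,0,0,0,0,0])

```text
time: 2.9
tool_pos: [0.5253, 0.2366, 0.2247]
tool_rot: [3.138, -0.0, 1.838]
contact_force: [0.5, -0.4, -0.5]
opening: 0.0919
grip_force: 0.0
```

>>> arm_command([
  [0,0,0],
  [0,0,0],
  [0,0,0],
  [0,0,0],
  [0,0,0],
  [0,0,0],
  [0,0,0],
  [0,0,0],
  [0,0,0],
  [0,0,0],
  [0,0,0],
  [0,0,0],
], spin=[0,0,0,0,0,0,0,0,0,0,0,0], jaw=-1, squeeze=30)

```text
time: 4.1
tool_pos: [0.5246, 0.2364, 0.2227]
tool_rot: [-3.141, 0.0, 1.838]
contact_force: [0.2, -0.3, 0.1]
opening: 0.023
grip_force: 30.0
```

>>> arm_command([
  [0,0,5],
  [0,0,8],
  [0,0,12],
  [0,0,15],
  [0,0,20],
  [0,0,20],
  [0,0,20],
  [0,0,10],
  [0,0,0],
  [0,0,0],
], spin=[0,0,0,0,0,0,0,0,0,0])

```text
time: 5.1
tool_pos: [0.5244, 0.2364, 0.3324]
tool_rot: [-3.141, 0.0, 1.838]
contact_force: [-0.6, -0.4, -1.7]
opening: 0.0228
grip_force: 30.0
```

Run:
```python
from h import *
c=read_camera("wrist");b=read_camera("scene")
cv2.imwrite("pics/w2.png",np.hstack([c["img"],b["img"][60:444,200:456] if 0 else cv2.resize(b["img"][130:322,250:378],(256,384))])[...,::-1])
```

```text
(no output)
```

View pics/w2.png

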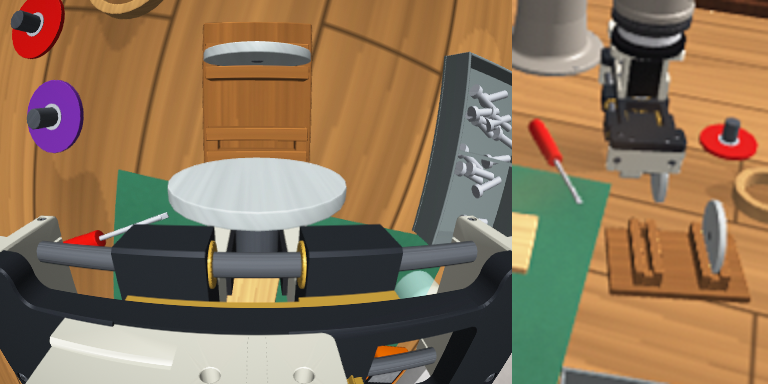

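The disc is held by its knob and clear of the rack: its back face is at (257,193) in the wrist view. The plain disc still stands in its slot. Next I measure the disc's tilt.

```bash
cat > tilt.py <<'E'
from h import *
# plane of the disc's underside from wrist depth (fisheye, depth along axis)
def tilt(lo,hi):
    c=read_camera("wrist");d=c["depth"];v,u=np.mgrid[:384,:512]
    x,y=(u-c["cx"])/c["fx"],(v-c["cy"])/c["fy"];r=np.hypot(x,y)+1e-9;t=np.tan(r)*d
    T=np.array(c["world_from_camera"]);P=np.stack([x/r*t,-y/r*t,-d],-1)@T[:3,:3].T+T[:3,3]
    H=cv2.cvtColor(c["img"],cv2.COLOR_RGB2HSV);s=observe()
    m=(H[...,1]<40)&(H[...,2]>120)&(P[...,2]>lo)&(P[...,2]<hi)&(v<235)&(np.linalg.norm(P[...,:2]-s["tool_pos"][:2],axis=2)<.09)
    m[:, :130]=0;m[:,380:]=0
    q=P[m];c0=q.mean(0);n=np.linalg.svd(q-c0,full_matrices=0)[2]
    print(s["time"],s["tool_pos"].round(4),m.sum(),c0.round(4),"normal",n[2].round(3),"range",q.min(0).round(3),q.max(0).round(3))
if __name__=="__main__":
    import sys;tilt(float(sys.argv[1]),float(sys.argv[2]))
E
python3 tilt.py .1 .23
```

```text
5.25 [0.5244 0.2364 0.3316] 10848 [0.5147 0.271  0.1835] normal [ 0.262 -0.961 -0.087] range [0.472 0.241 0.122] [0.557 0.285 0.227]
```

>>> arm_command([
  [4.3,-38.7,0],
  [4.3,-38.7,0],
  [4.3,-38.7,0],
  [4.3,-38.7,0],
  [4.3,-38.7,0],
  [4.3,-38.7,0],
  [0,0,-20],
  [0,0,-20],
  [0,0,-10],
  [0,0,0],
  [0,0,0],
], spin=[-1.16,-1.16,-1.16,-1.16,-1.16,-1.16,0,0,0,0,0])

```text
time: 6.35
tool_pos: [0.5507, 0.0045, 0.2829]
tool_rot: [3.141, 0.0, 1.717]
contact_force: [-0.0, -0.1, -1.5]
opening: 0.0233
grip_force: 30.0
```

```bash
python3 tilt.py .07 .19
python3 - <<'E'
from h import *
c=read_camera("wrist");b=read_camera("scene")
cv2.imwrite("pics/w3.png",np.hstack([c["img"],cv2.resize(b["img"][150:294,180:276],(256,384))])[...,::-1])
E
```

```text
6.4 [0.5508 0.0046 0.2834] 10841 [0.5456 0.0402 0.1347] normal [ 0.146 -0.985 -0.088] range [0.502 0.012 0.074] [0.589 0.05  0.176]
```

View pics/w3.png

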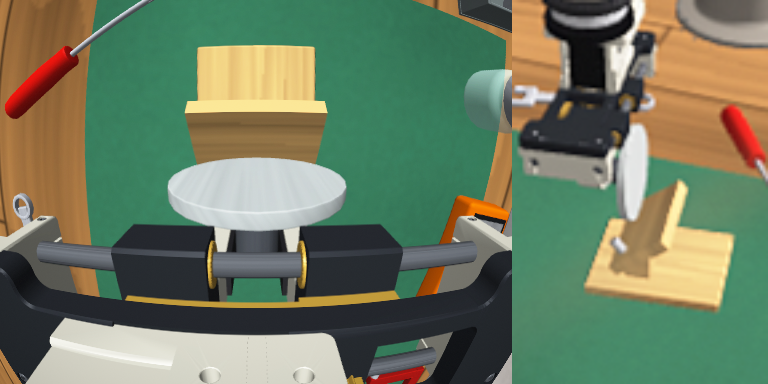

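The disc is upright, centred over the board: disc mid column 257, board mid 256. The board's face crest is at row 112.

Run:
```python
from h import *
c=read_camera("wrist")
for u in(186,256,326):print((1e3*wray(c,u,112,.0777)).round(1))
g=c["img"][95:125,256].astype(int).sum(1);print(g.tolist())
```

```text
[497.2  68.1  77.7]
[540.8  73.6  77.7]
[584.2  80.9  77.7]
[590, 589, 590, 589, 604, 633, 634, 635, 635, 634, 633, 635, 634, 636, 635, 635, 592, 291, 293, 296, 300, 299, 293, 288, 285, 286, 286, 289, 283, 266]
```

>>> arm_command([
  [0,0,-8],
  [0,0,-6],
  [0,0,-4],
  [0,0,-2],
  [0,0,-1],
  [0,0,-1],
  [0,0,0],
  [0,0,0],
], spin=[0,0,0,0,0,0,0,0])

```text
time: 7.35
tool_pos: [0.5505, 0.0037, 0.2616]
tool_rot: [3.141, 0.001, 1.717]
contact_force: [-3.0, -4.7, 5.6]
opening: 0.0234
grip_force: 30.0
```

>>> arm_command([
  [0,0,0],
  [0,0,0],
  [-0.6,4.1,2.5],
  [-0.6,4.1,2.5],
  [-0.7,4.6,2],
  [-0.7,4.6,2],
  [0,0,0],
  [0,0,0],
], spin=[0,0,0,0,0,0,0,0], squeeze=6)

```text
time: 8.15
tool_pos: [0.5478, 0.0221, 0.2697]
tool_rot: [3.141, -0.0, 1.717]
contact_force: [0.4, -0.4, -1.7]
opening: 0.0237
grip_force: 6.0
```

```bash
python3 tilt.py .05 .19
```

```text
8.2 [0.5475 0.0221 0.2692] 4312 [0.5428 0.057  0.1211] normal [ 0.127 -0.863  0.489] range [0.502 0.017 0.05 ] [0.585 0.071 0.162]
```

>>> arm_command([
  [-0.6,4,0],
  [-0.6,4,0.5],
  [-0.6,4,0.5],
  [-0.6,4,0.5],
  [-0.6,4,0.5],
  [-0.6,4,0],
  [-0.6,4,0],
  [0,0,0],
  [0,0,0],
], spin=[0,0,0,0,0,0,0,0,0])

```text
time: 9.1
tool_pos: [0.5436, 0.0498, 0.2717]
tool_rot: [3.142, 0.0, 1.717]
contact_force: [0.6, 0.1, -2.0]
opening: 0.0239
grip_force: 6.0
```

```bash
python3 tilt.py .05 .19;python3 - <<'E'
from h import *
c=read_camera("wrist");b=read_camera("scene")
cv2.imwrite("pics/w4.png",np.hstack([c["img"],cv2.resize(b["img"][150:294,180:276],(256,384))])[...,::-1])
E
```

```text
9.15 [0.5436 0.0497 0.2717] 3767 [0.5351 0.0833 0.1036] normal [-0.04  -0.34   0.939] range [0.497 0.041 0.065] [0.582 0.107 0.164]
```

View pics/w4.png

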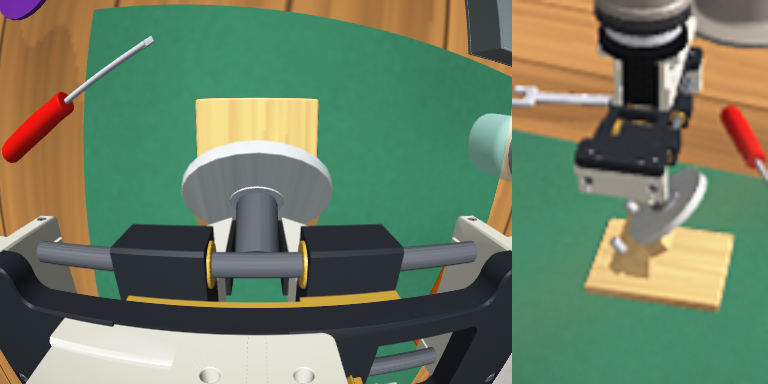

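The disc now lies back near board slope with its knob outward and up, at (257,215) in the wrist view.

```bash
python3 tilt.py .05 .118
```

```text
9.3 [0.5437 0.0495 0.2717] 3724 [0.5349 0.0832 0.1034] normal [-0.047 -0.316  0.948] range [0.497 0.041 0.063] [0.582 0.107 0.117]
```

>>> arm_command([
  [0,0,-1.5],
  [0,0,-1.5],
  [0.4,-2.5,-2.1],
  [0.4,-2.5,-2.1],
  [0.3,-2.1,-1.8],
  [0.3,-2,-1.7],
  [0,0,0],
  [0,0,0],
], spin=[0,0,0,0,0,0,0,0])

```text
time: 10.1
tool_pos: [0.5451, 0.0406, 0.2612]
tool_rot: [3.141, -0.0, 1.716]
contact_force: [-0.2, 0.9, 4.9]
opening: 0.0237
grip_force: 6.0
```

```bash
python3 tilt.py .05 .11
```

```text
10.15 [0.5451 0.0406 0.2612] 6104 [0.5393 0.0742 0.0907] normal [ 0.075 -0.478  0.875] range [0.499 0.032 0.056] [0.586 0.099 0.106]
```

>>> arm_command([
  [0,0,0],
  [0,0,0],
  [0,0,0],
  [0,0,0],
  [0,0,0],
  [0,0,0],
  [0,0,0],
  [0,0,15],
  [0,0,30],
  [0,0,35],
  [0,0,0],
  [0,0,0],
], spin=[0,0,0,0,0,0,0,0,0,0,0,0], jaw=0.3)

```text
time: 11.35
tool_pos: [0.545, 0.0406, 0.3416]
tool_rot: [3.14, 0.0, 1.717]
contact_force: [-0.4, 0.1, 0.1]
opening: 0.0595
grip_force: 0.0
```

```bash
python3 tilt.py .05 .112;python3 - <<'E'
from h import *
c=read_camera("wrist");b=read_camera("scene")
cv2.imwrite("pics/w5.png",np.hstack([c["img"],cv2.resize(b["img"][150:294,180:276],(256,384))])[...,::-1])
P=pts(b);H=cv2.cvtColor(b["img"],cv2.COLOR_RGB2HSV)
m=(H[...,1]<50)&(P[...,0]>.48)&(P[...,0]<.6)&(P[...,1]>0)&(P[...,1]<.12)&(P[...,2]>.03)&(P[...,2]<.115)
q=P[m];print(m.sum(),q.min(0),q.max(0))
E
```

```text
11.4 [0.5448 0.0406 0.3406] 4391 [0.5413 0.0699 0.0851] normal [-0.095  0.596 -0.798] range [0.497 0.017 0.05 ] [0.586 0.099 0.111]
565 [0.50093367 0.0166827  0.03526523] [0.58694132 0.09661121 0.11130603]
```

View pics/w5.png

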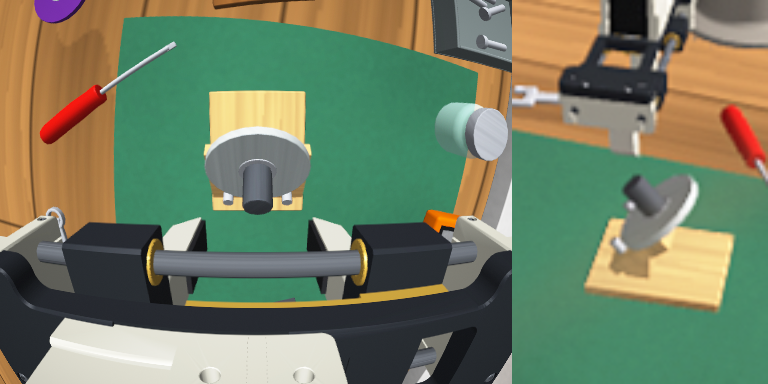

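The disc leans on the rest against both pegs, released, knob outward: knob at (258,190), pegs at (228,198) and (287,198). Before the regrasp I re-measure the plate from the top view, which is now less blocked.

Run:
```python
from h import *
def big(m):
    k,L,S,_=cv2.connectedComponentsWithStats(m.astype(np.uint8)); return L==1+np.argmax(S[1:,4])
for n in("top","scene"):
    c=read_camera(n);P=pts(c);z=P[...,2];H=cv2.cvtColor(c["img"],cv2.COLOR_RGB2HSV).astype(int)
    R=(P[...,0]>.38)&(P[...,0]<.68)&(P[...,1]>-.38)&(P[...,1]<-.1)&(H[...,2]<110)&(H[...,1]<110)
    f=lambda m:[np.round(x,1) for x in cv2.minAreaRect((P[m][:,:2]*1000).astype(np.float32))]
    a=big(R&(abs(z-.020)<.0035)); print(n,"plate",a.sum(),f(a),z[a].mean())
    d=big(R&(abs(z-.012)<.003)&(np.hypot(P[...,0]-.587,P[...,1]+.214)<.06)); q=P[d]
    print("pocket",d.sum(),q.mean(0).round(4),cv2.minEnclosingCircle((q[:,:2]*1000).astype(np.float32)))
```

```text
top plate 2383 [array([ 540.5, -232.3]), array([231.1, 152.5]), np.float64(22.5)] 0.02040834236016249
pocket 503 [ 0.588  -0.2135  0.0123] ((587.7348022460938, -212.81423950195312), 47.236183166503906)
scene plate 2161 [array([ 543.3, -232. ]), array([231.4, 148.7]), np.float64(23.0)] 0.02071340971008618
pocket 551 [ 0.5844 -0.2178  0.0129] ((583.4904174804688, -218.05792236328125), 45.98645782470703)
```

>>> arm_command([
  [0,0,-35],
  [0,0,-30],
  [0,0,-12],
  [0,0,-3],
  [0,0,0],
  [0,0,0],
], spin=[0,0,0,0,0,0])

```text
time: 12.2
tool_pos: [0.5456, 0.0405, 0.2623]
tool_rot: [3.139, 0.0, 1.717]
contact_force: [0.8, 0.3, 0.1]
opening: 0.0595
grip_force: 0.0
```

>>> arm_command([
  [0,0,0],
  [0,0,0],
  [0,0,0],
  [0,0,0],
  [0,0,0],
  [0,0,0],
  [0,0,0],
  [0,0,0],
  [0,0,0],
], spin=[0,0,0,0,0,0,0,0,0], jaw=-1, squeeze=10)

```text
time: 13.1
tool_pos: [0.5451, 0.0406, 0.2611]
tool_rot: [3.141, 0.0, 1.717]
contact_force: [-0.4, 0.3, 2.0]
opening: 0.0236
grip_force: 10.0
```

>>> arm_command([
  [0.5,-2,4],
  [0.5,-3,6],
  [1,-5,12],
  [1,-5,20],
  [1,-5,25],
  [0,0,20],
  [0,0,0],
  [0,0,0],
], spin=[0,0,0,0,0,0,0,0])

```text
time: 13.9
tool_pos: [0.5489, 0.0203, 0.3482]
tool_rot: [3.141, 0.0, 1.717]
contact_force: [0.1, 0.0, -2.7]
opening: 0.0232
grip_force: 10.0
```

```bash
python3 tilt.py .12 .2;python3 - <<'E'
from h import *
c=read_camera("wrist");b=read_camera("scene")
cv2.imwrite("pics/w6.png",np.hstack([c["img"],cv2.resize(b["img"][110:254,180:276],(256,384))])[...,::-1])
E
```

```text
13.95 [0.5487 0.0204 0.3474] 9976 [0.5446 0.0522 0.175 ] normal [ 0.084 -0.55   0.831] range [0.502 0.012 0.143] [0.59  0.079 0.194]
```

View pics/w6.png

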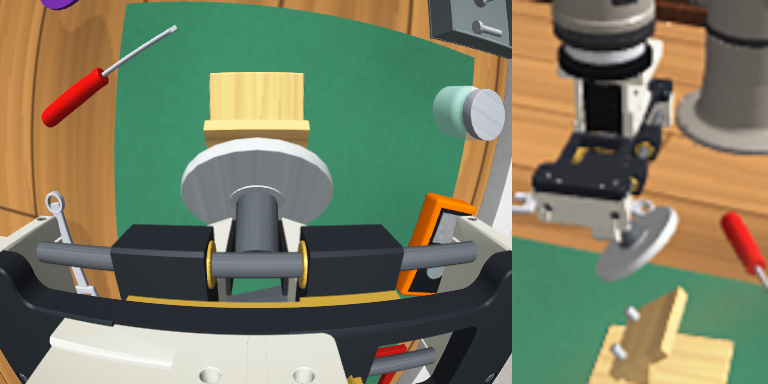

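>>> arm_command([
  [-5.85,-37.45,0],
  [-5.85,-37.45,0],
  [-5.85,-37.45,0],
  [-5.85,-37.45,0],
  [-5.85,-37.45,0],
  [-5.85,-37.45,0],
  [-5.85,-37.45,0],
  [-5.85,-37.45,0],
  [0,0,-30],
  [0,0,-30],
  [0,0,-20],
  [0,0,-9],
  [0,0,0],
  [0,0,0],
], spin=[1.8,1.8,1.8,1.8,1.8,1.8,1.8,1.8,0,0,0,0,0,0], squeeze=15)

```text
time: 15.45
tool_pos: [0.5026, -0.2791, 0.2596]
tool_rot: [3.141, 0.001, 1.968]
contact_force: [0.2, 0.2, -2.5]
opening: 0.0236
grip_force: 15.0
```

```bash
python3 tilt.py .03 .11
```

```text
15.5 [ 0.5027 -0.2792  0.2601] 11152 [ 0.4909 -0.2502  0.0863] normal [ 0.213 -0.506  0.836] range [ 0.451 -0.295  0.054] [ 0.539 -0.221  0.105]
```

>>> arm_command([
  [0,0,-8],
  [0,0,-5],
  [0,0,-3],
  [0,0,-2],
  [0,0,-1.5],
  [0,0,0],
  [0,0,0],
], spin=[0,0,0,0,0,0,0])

```text
time: 16.2
tool_pos: [0.5023, -0.279, 0.2398]
tool_rot: [3.141, 0.0, 1.968]
contact_force: [0.5, 1.5, -0.7]
opening: 0.0235
grip_force: 15.0
```

>>> arm_command([
  [0,0,0],
  [0,0,0],
  [-1.6,3.9,-1.7],
  [-1.7,3.8,-1.7],
  [-1.3,3.2,-2],
  [-1.4,3.2,-2],
  [-1.3,3.3,-2.8],
  [-1.4,3.2,-2.9],
  [-1,2.5,-2.9],
  [-1.1,2.5,-2],
  [0,0,0],
  [0,0,0],
], spin=[0,0,0,0,0,0,0,0,0,0,0,0], squeeze=6)

```text
time: 17.4
tool_pos: [0.4915, -0.2535, 0.2214]
tool_rot: [-3.142, -0.0, 1.968]
contact_force: [-0.9, -0.3, -1.5]
opening: 0.0233
grip_force: 6.0
```

```bash
python3 tilt.py .015 .09;python3 - <<'E'
from h import *
c=read_camera("wrist");b=read_camera("scene")
cv2.imwrite("pics/w7.png",np.hstack([c["img"],cv2.resize(b["img"][150:294,90:186],(256,384))])[...,::-1])
E
```

```text
17.45 [ 0.4915 -0.2536  0.2215] 9193 [ 0.4818 -0.2297  0.0331] normal [-0.042  0.097  0.994] range [ 0.443 -0.275  0.018] [ 0.537 -0.202  0.068]
```

View pics/w7.png

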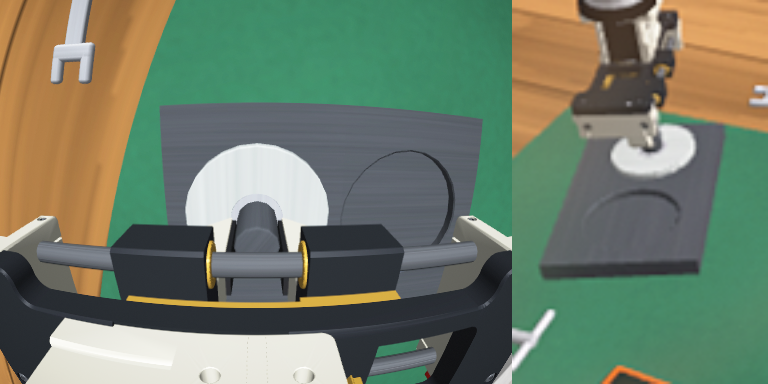

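The disc lies nearly flat on the clear end at (257,200), and the empty pocket is at (398,200). I press down lightly.

>>> arm_command([
  [0,0,-0.7],
  [0,0,-0.7],
  [0,0,-0.6],
  [0,0,0],
  [0,0,0],
], spin=[0,0,0,0,0])

```text
time: 18.05
tool_pos: [0.4915, -0.2534, 0.2196]
tool_rot: [3.141, 0.0, 1.968]
contact_force: [0.1, 0.0, -0.5]
opening: 0.0239
grip_force: 6.0
```

Run:
```python
from h import *
c=read_camera("wrist");im=c["img"].astype(int);H=cv2.cvtColor(c["img"],cv2.COLOR_RGB2HSV)
# disc face centre: bright grey outer contour rays at z=.028
m=((H[...,1]<40)&(H[...,2]>170)).astype(np.uint8);m[232:]=0
k,L,S,_=cv2.connectedComponentsWithStats(m);i=L[170,257];v,u=np.where(L==i)
hull=cv2.convexHull(np.stack([u,v],1).astype(np.float32))[:,0];hull=hull[hull[:,1]<210]
def circ(h,z):
    p=np.array([wray(c,*x,z)[:2]*1e3 for x in h]);A=np.c_[2*p,np.ones(len(p))];s=np.linalg.lstsq(A,(p**2).sum(1),rcond=None)[0]
    return s[:2].round(1),np.sqrt(s[2]+s[:2]@s[:2]).round(1)
print("disc",circ(hull,.028))
# pocket rim: dark shadow arc / edges in the right region
g=cv2.Canny(cv2.cvtColor(c["img"],cv2.COLOR_RGB2GRAY),20,50);v,u=np.where(g[140:225,335:462]);u=u+335;v=v+140
p=np.array([wray(c,x,y,.020)[:2]*1e3 for x,y in zip(u,v)]);r=np.hypot(*(p-[587.5,-213]).T);ok=abs(r-47)<5;p=p[ok]
for _ in range(4):
    A=np.c_[2*p,np.ones(len(p))];s=np.linalg.lstsq(A,(p**2).sum(1),rcond=None)[0];R=np.sqrt(s[2]+s[:2]@s[:2]);e=abs(np.hypot(*(p-s[:2]).T)-R);p=p[e<1.5]
print("pocket",s[:2].round(1),R.round(1),len(p),observe()["tool_pos"],observe()["contact_force"])
```

```text
disc (array([ 489.1, -247.1]), np.float64(44.5))
pocket [ 586.7 -211.7] 46.9 342 [ 0.49144109 -0.25342917  0.21956997] [-0.6040975  -0.74912984 -0.64183995]
```

>>> arm_command([
  [0,0,-1],
  [0,0,-1],
  [0,0,-1],
  [0,0,0],
  [0,0,0],
], spin=[0,0,0,0,0])

```text
time: 18.6
tool_pos: [0.4915, -0.2537, 0.2173]
tool_rot: [3.141, 0.001, 1.968]
contact_force: [-1.2, 0.5, 5.4]
opening: 0.0238
grip_force: 6.0
```

```bash
cat > dk.py <<'E'
from h import *
c=read_camera("wrist");H=cv2.cvtColor(c["img"],cv2.COLOR_RGB2HSV)
m=((H[...,1]<40)&(H[...,2]>170)).astype(np.uint8);m[232:]=0
k,L,S,_=cv2.connectedComponentsWithStats(m);v,u=np.where(L==L[170,257])
hull=cv2.convexHull(np.stack([u,v],1).astype(np.float32))[:,0];hull=hull[hull[:,1]<210]
for z in(.020,.028):
    p=np.array([wray(c,*x,z)[:2]*1e3 for x in hull]);A=np.c_[2*p,np.ones(len(p))];s=np.linalg.lstsq(A,(p**2).sum(1),rcond=None)[0]
    print(z,s[:2].round(1),np.sqrt(s[2]+s[:2]@s[:2]).round(1))
s=observe();print(s["time"],s["tool_pos"],s["contact_force"])
v,u=np.mgrid[:384,:512];d=c["depth"];x,y=(u-c["cx"])/c["fx"],(v-c["cy"])/c["fy"];r=np.hypot(x,y)+1e-9;t=np.tan(r)*d
T=np.array(c["world_from_camera"]);P=np.stack([x/r*t,-y/r*t,-d],-1)@T[:3,:3].T+T[:3,3]
q=cv2.erode((L==L[170,257]).astype(np.uint8),np.ones((9,9)))>0;q=P[q];c0=q.mean(0);print("face",c0.round(4),np.linalg.svd(q-c0,full_matrices=0)[2][2].round(3))
for n in((300,120),(175,120)):print("plate pt",P[n[1],n[0]].round(4))
E
python3 dk.py
```

```text
0.02 [ 490.4 -250. ] 46.1
0.028 [ 489.1 -247.1] 44.0
18.65 [ 0.49155225 -0.2536742   0.21731852] [-2.07820551  0.16934652  5.29763568]
face [ 0.4821 -0.2302  0.0283] [ 0.108 -0.262  0.959]
plate pt [ 0.4905 -0.1833  0.0197]
plate pt [ 0.4206 -0.2118  0.0188]
```

```bash
cat >> dk.py <<'E'
w=(q[:,:2]-s["tool_pos"][:2])@[-.387,.922]
for a in range(0,48,6):
    k=(w*1e3>=a)&(w*1e3<a+6)
    if k.sum()>20:print(a,k.sum(),np.percentile(q[k][:,2]*1e3,[10,50,90]).round(1))
E
python3 dk.py|tail -9
```

```text
plate pt [ 0.4208 -0.2117  0.0195]
0 207 [26.7 27.4 28.2]
6 884 [26.8 27.6 45.8]
12 897 [26.7 27.5 28.4]
18 1174 [26.6 27.6 28.4]
24 1149 [26.7 27.5 28.2]
30 1034 [26.6 27.4 28.2]
36 846 [26.7 27.5 28.3]
42 509 [26.7 27.4 28.3]
```

```bash
cat >> dk.py <<'E'
print("max w of face",np.percentile(w*1e3,[99,100]).round(1))
m2=(L==L[170,257]);Q=P[m2];W=(Q[:,:2]-s["tool_pos"][:2])@[-.387,.922];print("uneroded",np.percentile(W[Q[:,2]>.024]*1e3,[98,99.5]).round(1))
for n in("top","scene"):
    b=read_camera(n);B=pts(b);Hb=cv2.cvtColor(b["img"],cv2.COLOR_RGB2HSV)
    mm=(abs(B[...,2]-.028)<.004)&(Hb[...,1]<50)&(Hb[...,2]>140)&(np.hypot(B[...,0]-.49,B[...,1]+.25)<.07)
    z=B[mm]
    if len(z)>30:
        a=(z[:,:2]*1e3).astype(np.float32);l=(a-1e3*s["tool_pos"][:2])@np.array([[-.387,.922],[.922,.387]]).T
        print(n,len(z),cv2.minEnclosingCircle(a),"e'",l[:,0].min(),l[:,0].max(),"x",l[:,1].min(),l[:,1].max())
E
python3 dk.py|tail -4
```

```text
42 509 [26.7 27.4 28.3]
max w of face [47.5 74. ]
uneroded [48.3 74. ]
scene 362 ((489.08428955078125, -249.37664794921875), 46.13256072998047) e' -40.755788580882886 48.079641564380786 x -46.395542171617485 44.87792552552607
```

>>> arm_command([
  [4,1.5,0],
  [8,3,0],
  [8,3,0],
  [8,3,0],
  [8,3,0],
  [8,3,0],
  [8,3,0],
  [8,3,0],
  [8,3,0],
  [8,3,0],
  [4,1.5,0],
  [0,0,0],
  [0,0,0],
], spin=[0,0,0,0,0,0,0,0,0,0,0,0,0], squeeze=12)

```text
time: 20.15
tool_pos: [0.5718, -0.2236, 0.2173]
tool_rot: [3.14, 0.002, 1.968]
contact_force: [-1.0, -0.6, 5.0]
opening: 0.0239
grip_force: 12.0
```

```bash
python3 dk.py
python3 - <<'E'
from h import *
c=read_camera("wrist")
cv2.imwrite("pics/w8.png",c["img"][...,::-1])
E
```

```text
0.02 [ 570.7 -220. ] 46.1
0.028 [ 569.5 -217.1] 44.0
20.2 [ 0.57178046 -0.2236294   0.21726276] [-1.37584396 -0.52432291  4.55043823]
face [ 0.5624 -0.2001  0.0287] [ 0.304 -0.723  0.62 ]
plate pt [ 0.5711 -0.1532  0.0186]
plate pt [ 0.5013 -0.1817  0.0196]
0 218 [26.6 27.4 28.1]
6 888 [26.7 27.6 45.5]
12 908 [26.6 27.5 28.3]
18 1167 [26.7 27.5 28.5]
24 1145 [26.6 27.4 28.2]
30 1030 [26.6 27.4 28.2]
36 842 [26.6 27.4 28.3]
42 513 [26.6 27.4 28.1]
max w of face [47.5 74. ]
uneroded [48.2 62. ]
scene 56 ((533.3634033203125, -217.7661590576172), 19.87134552001953) e' 3.1900175834845967 37.35657758104319 x -43.29883403899971 -17.92501822784248
```

View pics/w8.png

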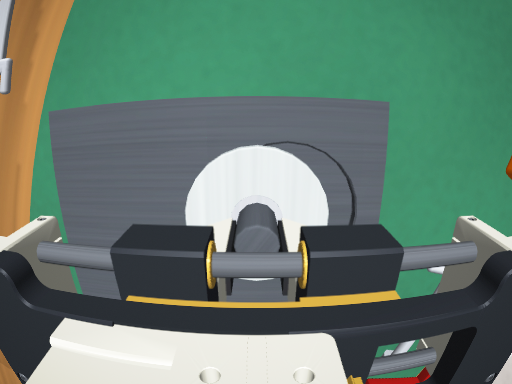

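The disc (187-328, 145-) is partly over the pocket, whose arc runs from (265,144) to (355,200). I fit the arc to get the remaining shift.

Run:
```python
from h import *
from scipy.optimize import least_squares
c=read_camera("wrist");g=cv2.Canny(cv2.cvtColor(c["img"],cv2.COLOR_RGB2GRAY),20,50);v,u=np.where(g[:222,:365]);k=(u>275)&(v>130);u=u[k];v=v[k]
p=np.array([wray(c,x,y,.020)[:2]*1e3 for x,y in zip(u,v)]);p=p[abs(np.hypot(*(p-[587.2,-212.3]).T)-47)<4]
r=least_squares(lambda s:np.hypot(*(p-s).T)-47,[587,-212],loss="soft_l1",f_scale=.5);print(r.x.round(1),len(p),"move",(r.x-[569.5,-217.1]).round(1))
```

```text
[ 586.1 -212. ] 283 move [16.6  5.1]
```

>>> arm_command([
  [4,1.4,0],
  [4,1.4,0],
  [3,1,0],
  [2,0.7,0],
  [2,0.7,0],
  [2,0.6,0],
  [0,0,0],
  [0,0,-1],
  [0,0,-1],
  [0,0,0],
], spin=[0,0,0,0,0,0,0,0,0,0])

```text
time: 21.4
tool_pos: [0.5883, -0.2175, 0.214]
tool_rot: [-3.141, -0.001, 1.968]
contact_force: [0.1, 0.6, -2.5]
opening: 0.0236
grip_force: 12.0
```

>>> arm_command([
  [0,0,-1],
  [0,0,-1],
  [0,0,-1],
  [0,0,-1],
  [0,0,-0.5],
  [0,0,0],
  [0,0,0],
], spin=[0,0,0,0,0,0,0])

```text
time: 22.1
tool_pos: [0.5885, -0.2177, 0.2101]
tool_rot: [3.141, 0.0, 1.968]
contact_force: [-0.1, 0.1, -3.9]
opening: 0.0235
grip_force: 12.0
```

```bash
python3 dk.py
```

```text
0.02 [ 586.  -211.1] 44.2
0.028 [ 584.8 -208.2] 42.1
22.15 [ 0.58845319 -0.21761818  0.21008158] [ 0.32650101  0.02915469 -1.82873435]
face [ 0.5788 -0.1939  0.0214] [ 0.274 -0.651  0.708]
plate pt [ 0.5861 -0.1472  0.0201]
plate pt [ 0.5194 -0.1744  0.0199]
0 188 [19.3 20.1 20.8]
6 874 [19.4 20.4 38.2]
12 885 [19.4 20.3 21.1]
18 1184 [19.4 20.2 21.1]
24 1153 [19.4 20.2 21. ]
30 1034 [19.4 20.2 21. ]
36 863 [19.4 20.2 21. ]
42 526 [19.4 20.2 21. ]
max w of face [47.7 74. ]
uneroded [74. 74.]
```

>>> arm_command([
  [0,0,-0.7],
  [0,0,-0.7],
  [0,0,0],
  [0,0,0],
], spin=[0,0,0,0])

```text
time: 22.65
tool_pos: [0.5885, -0.2176, 0.2093]
tool_rot: [3.141, 0.0, 1.968]
contact_force: [-2.3, 0.9, 5.4]
opening: 0.0236
grip_force: 12.0
```

>>> arm_command([
  [0,0,0],
  [0,0,0],
  [0,0,0],
  [0,0,0],
  [0,0,0],
  [0,0,0],
  [0,0,0],
  [0,0,10],
  [0,0,30],
  [0,0,40],
  [0,0,40],
  [0,0,0],
  [0,0,0],
], spin=[0,0,0,0,0,0,0,0,0,0,0,0,0], jaw=0.3)

```text
time: 23.95
tool_pos: [0.5884, -0.2176, 0.3304]
tool_rot: [3.14, 0.002, 1.968]
contact_force: [0.4, 0.7, -0.7]
opening: 0.0595
grip_force: 0.0
```

Run:
```python
from h import *
c=read_camera("wrist");b=read_camera("scene");P=pts(b);H=cv2.cvtColor(b["img"],cv2.COLOR_RGB2HSV)
cv2.imwrite("pics/w9.png",np.hstack([c["img"],cv2.resize(b["img"][150:294,90:186],(256,384))])[...,::-1])
m=(H[...,1]<50)&(H[...,2]>140)&(np.hypot(P[...,0]-.587,P[...,1]+.213)<.05)&(P[...,2]<.035);q=P[m];A=np.c_[q[:,:2]-[.587,-.213],np.ones(len(q))]
print(m.sum(),np.percentile(q[:,2],[5,50,95]).round(4),"slope",np.linalg.lstsq(A,q[:,2],rcond=None)[0].round(3))
g=(P[...,1]>.32)&(P[...,1]<.37)&(P[...,0]>.44)&(P[...,0]<.56)&(P[...,2]>.06);print("plain",g.sum(),P[g].max(0).round(3))
s=observe();print(s["time"],s["tool_pos"],s["contact_force"])
```

```text
510 [0.0185 0.0207 0.0227] slope [-0.    -0.005  0.021]
plain 225 [0.538 0.361 0.103]
24.05 [ 0.58806768 -0.21746514  0.32783551] [0.06559488 0.2965162  0.36932611]
```

View pics/w9.png

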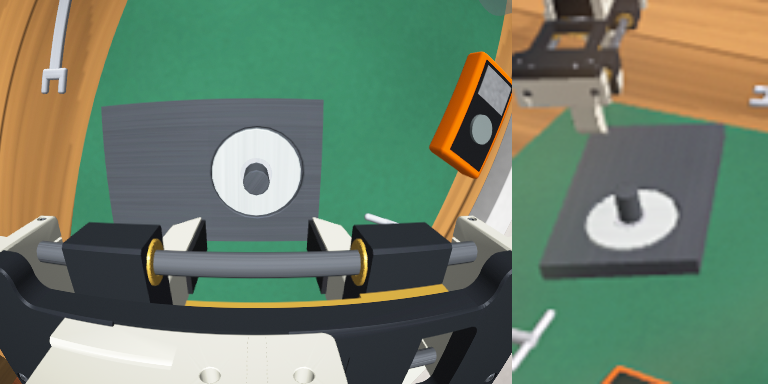

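The disc sits flush and level in the pocket, knob up at (256,180). The gripper is clear of it and the plain disc still stands in the rack.

```bash
python3 -c "
from cell import *
print(hand_in())"
```

```text
the job is handed in; nothing more can be done
None
```

The job is handed in at about 24 s: the disc leaned on the rest, was released and re-gripped by its knob, then slid along the plate and dropped flush into the pocket knob up, with the gripper clear and the plain disc still standing in the rack.

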